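File the reagent jars into the lane under the drying rack

ROBOT

A 6-joint arm with a two-finger parallel gripper is mounted at the origin on the work surface. World frame = base frame: x ahead of the robot, y to its left, z up, the work surface at z = 0. Lengths are in m, angles in rad, forces in N, time in s.
With the tool pointing down it reaches from about 0.375 to 0.925 m from the base axis. Payload 5.7 kg.
Tool frame: the origin (TCP) lies midway between the tips of the shut fingers; the grasp point (between the pads) lies 19 mm behind it; z points along the fingers, y is the line along which they close (so a half turn about z gives the same grasp; the last joint's range is limited). The gripper opens to 88 mm and grips with 3 to 60 N. Pads are 20 mm wide; open, the fingers measure 115 mm over their backs; the gripper's body (75 mm by 178 mm) begins 61 mm behind the grasp point.
Start: joints at [1.203, 0.359, 1.51, -0, 1.272, -0.115], TCP at [0.15, 0.581, 0.223] pointing down, gripper open.
Joint ranges: [-2.97, 2.97], [-1.01, 2.36], [0.21, 2.38], [-0.96, 4.11], [0.2, 2.71], [-2.98, 2.98]. Speed limits (rad/s): [2.39, 2.39, 3.14, 3.14, 3.14, 3.14].

INTERFACE

Orientations are given as a unit quaternion [x, y, z, w].
In Python, from bench import move_ptp, servo_line, goto_joints, move_gripper, sleep, inverse_kinematics, capture, PlanningError, close_job, spot_in, silhouettes, current_clock, current_joint_pos, current_qvel, current_joint_torque, current_position, current_orientation, current_force, current_torque, current_finger_gap, current_grip_force gives the robot as it stands. Calls block until the motion is done:
- move_ptp(position, orientation): joint-space move of the TCP to a pose.
- servo_line(position, orientation=None, rate=0.15, contact_N=None): straight line of the TCP; orientation=None keeps the orientation; rate is the mean speed in m/s. With contact_N (N) it stops when the force on the tool has changed by that much, and returns True; else False.
- goto_joints(angles): joint-space move.
- move_gripper(opening): finger opening in m; the grip force is fixed at half the most; returns when the fingers have stopped.
- sleep(seconds).
- inverse_kinematics(position, orientation): joint angles nearest the present ones, or None.
- capture(name): name is "scene" or "top" or "wrist"; returns a dict with "image" (480x640x3 uint8, blue, green, red), "range_z" (480x640 float32, m along the optical axis (not along the pixel's ray), 0 where there is no reading), "intrinsics" (3x3 intrinsics, pixels), "R" (3x3) and "t" (3): a world point X has camera coordinates R X + t. Camera axes: x right, y down, z forward; pixel columns grow to the right and rows downward; lengths in m; the calibration is good to about 2 mm. A picture is of the moment at which its call begins.
A pose or a line that the arm cannot do raises PlanningError and nothing moves.
- close_job(): hands the job in; it is judged then, once.
Trained networks look in the newest picture that a camera, given by its name, has taken for a name from the list of things; names that differ only in an ending like _2 or _b are one class to them, and where a whole thing is asked for, a point or a joint stands for the part that bears it (a point fixed in the world has none). Each returns a list of dicts, best first, with "conf" (0 to 1); they miss things now and then, are a little off and sometimes report something else, mostly with a low value. They report only what shows in the picture. A call takes as long as a camera call. They do not tell look-alikes from the thing itself.
- spot_in(camera, query): "xy" ([column, row] in pixels, amid what is visible of it).
- silhouettes(camera, query): "region" (480x640 bool, what is visible of it) and "xy" ([column, row] in pixels, amid what is visible of it).
Readings, each from a call of its own:
- current_clock(): time.
- current_joint_pos(): joint angles.
- current_qvel(): joint speeds.
- current_joint_torque(): joint torques, N m.
- current_position(): TCP position.
- current_orientation(): TCP orientation.
- current_force(): force on the tool from outside, world axes, zero at the start.
- current_torque(): the same for the moment, N m.
- current_finger_gap(): finger opening in m.
- current_grip_force(): force on a finger pad.
Only numpy, scipy, OpenCV 4.12 (cv2) and the standard library are available. Lean on these libraries where they do the work, as an engineer would, in place of code of your own. Each camera call takes 0.05 s, during which the arm holds its last target. There are 200 camera calls.

TASK

Push the three amber jars one at a time into the lane under the drying rack, the shortest first, then the medium one, then the tallest, sliding each in past the rack's edge before bringing the next. They must end upright in single file, pushed fully home: the first against the end stop and each touching the one before. Keep the jars upright all the while and leave the beaker, the adaptor, the petri dish and the tube block where they are.

Things in the scene. Friction and masses are not known exactly. Their poses are not given: they have to be found in the camera images.
- rack: wooden slatted drying rack fixed to the bench over a straight lane on the bare bench top. Origin: on the bench, on the lane's centre line, below the entrance edge of the slatted top; x points along the lane in the direction of pushing, z up. Lane 48 mm wide between wooden rails 12 mm thick, 16 mm high, from x = -0.045 to the stop.
- rack_top (a point): middle of the top of the rack's entrance edge, on its slatted top: 140 mm wide (y), covers the lane from rack x = 0 to 0.149, underside at z = 0.100, upper face at z = 0.112, posts at y = +-0.062; two fixed glass tubes lie on it up to z = 0.130. The gripper's body does not fit under it; fingers leaning forward can reach in at its edge.
- rack_mouth (a point): middle of the lane's mouth on the bench, at rack x = -0.082: here the opening between the flared rails (16 mm high, narrowing at 25 degrees a side to the 48 mm lane at x = -0.045) is about 80 mm wide; axes as the rack.
- rack_stop (a point): foot of the end stop's face on the lane's centre line, at rack x = 0.136; the stop is 60 mm high. From x = 0.022 to the stop, steel side bars 50 mm up (48 mm apart) close its sides. The three jars fill the lane from the stop to 4 mm inside the entrance edge; axes as the rack.
- jar_short: short jar: upright cylinder of amber glass 44 mm in diameter with a white lid; 50 mm tall in all, the lid being the top 12 mm and 41 mm in diameter; 0.08 to 0.24 kg. Loose on the bench. All three jars look alike but for their height (50, 64, 78 mm). Origin: centre of its underside, z up.
- jar_medium: medium jar: upright cylinder of amber glass 44 mm in diameter with a white lid; 64 mm tall in all, the lid being the top 12 mm and 41 mm in diameter; 0.08 to 0.24 kg. Loose on the bench. All three jars look alike but for their height (50, 64, 78 mm). Origin: centre of its underside, z up.
- jar_tall: tall jar: upright cylinder of amber glass 44 mm in diameter with a white lid; 78 mm tall in all, the lid being the top 12 mm and 41 mm in diameter; 0.08 to 0.24 kg. Loose on the bench. All three jars look alike but for their height (50, 64, 78 mm). Origin: centre of its underside, z up.
- beaker: bystander: empty glass beaker without handle, 60 mm across, 70 mm tall, loose. Origin: centre of its underside.
- adaptor: bystander: black plug-in power adaptor, 52 (x) x 36 (y) x 32 mm tall, loose. Origin: centre of its underside.
- petri: bystander: clear plastic petri dish, 90 mm across, 16 mm tall, loose. Origin: centre of its underside.
- tubeblock: bystander: white block of 15 capped sample tubes, 60 (x) x 100 (y) x 94 mm tall, 0.8 kg, loose. Origin: centre of its underside.
Not all that is in view belongs to the job. Leave any green look-alike of the jar_short alone. Leave any blue look-alike of the jar_medium alone.

How it is judged:
On the way, in this order (a step that is already met when the one before it is completed fails the run):
1. the short jar stands upright in the lane, its middle past the rack's entrance edge, while the jars still to come are kept out of the lane (x of jar_short in the frame of rack above 0 m and y of jar_short in the frame of rack between -0.008 and 0.008 m and height (world z) of jar_short below 0.006 m and angle between jar_short's own z axis and vertical below 0.1 rad and x of each of jar_medium, jar_tall in the frame of rack below -0.06 m), for 0.2 s.
2. the medium jar stands upright in the lane, its middle past the rack's entrance edge, while the jars still to come are kept out of the lane (x of jar_medium in the frame of rack above 0 m and y of jar_medium in the frame of rack between -0.008 and 0.008 m and height (world z) of jar_medium below 0.006 m and angle between jar_medium's own z axis and vertical below 0.1 rad and x of jar_tall in the frame of rack below -0.06 m), for 0.2 s.
3. the tall jar stands upright in the lane, its middle past the rack's entrance edge (x of jar_tall in the frame of rack above 0 m and y of jar_tall in the frame of rack between -0.008 and 0.008 m and height (world z) of jar_tall below 0.006 m and angle between jar_tall's own z axis and vertical below 0.1 rad), for 0.2 s.
At the end, for the whole second after the job is handed in: All three jars stand upright (0.1 rad) and at rest in the lane, within 8 mm of its centre line, in the order short, medium, tall from the stop; their middles lie past x = 0.107, 0.062 and 0.017 m in the rack's frame (fully home: 0.114, 0.070, 0.026) (x of jar_short in the frame of rack above 0.107 m and y of jar_short in the frame of rack between -0.008 and 0.008 m and height (world z) of each of jar_short, jar_medium, jar_tall below 0.006 m and angle between each of jar_short, jar_medium, jar_tall's own z axis and vertical below 0.1 rad and linear speed of each of jar_short, jar_medium, jar_tall below 0.02 m/s and x of jar_medium in the frame of rack above 0.062 m and y of jar_medium in the frame of rack between -0.008 and 0.008 m and x of jar_tall in the frame of rack above 0.017 m and y of jar_tall in the frame of rack between -0.008 and 0.008 m); the robot touches nothing.
It fails at once if a jar leans more than 30 degrees (angle between any of jar_short, jar_medium, jar_tall's own z axis and vertical above 0.52 rad).
It fails at once if the beaker is moved more than 20 mm or tipped (distance of beaker from where it was at the start of the episode above 0.02 m or angle between beaker's own z axis and vertical above 0.5 rad).
It fails at once if the adaptor is moved more than 20 mm or tipped (distance of adaptor from where it was at the start of the episode above 0.02 m or angle between adaptor's own z axis and vertical above 0.5 rad).
It fails at once if the petri dish is moved more than 20 mm or tipped (distance of petri from where it was at the start of the episode above 0.02 m or angle between petri's own z axis and vertical above 0.5 rad).
It fails at once if the tube block is moved more than 20 mm or tipped (distance of tubeblock from where it was at the start of the episode above 0.02 m or angle between tubeblock's own z axis and vertical above 0.5 rad).
It also fails if it takes over 72 s, if anything falls off the work surface, if the arm or the gripper's body presses on something with over 40 N, if the wrist force passes 120 N, or if a joint passes its speed limit or range.

## Working session

There is one attempt and no reset: what is moved stays moved. The work goes in short steps, each a Python script; the robot and the scene stay as the last script left them, time stands still between calls to the robot, and variables do not carry over. Pictures are saved under pics/ and viewed, at most 10 in all, crops included, and the job is handed in when it is done.

```bash
mkdir -p pics; ls; cat > h.py <<'E'
import numpy as np, cv2
from bench import *
def world(c,u,v,z=None):
    K,R,t=c["intrinsics"],c["R"],c["t"]; r=np.linalg.inv(K)@np.array([u,v,1.])
    d=R.T@r; o=-R.T@t
    if z is not None: return o+d*(z-o[2])/d[2]
    return o+d*c["range_z"][int(round(v)),int(round(u))]
def cloud(c):
    K,R,t=c["intrinsics"],c["R"],c["t"]; v,u=np.mgrid[:480,:640]; Z=c["range_z"]
    P=np.stack([(u-K[0,2])/K[0,0]*Z,(v-K[1,2])/K[1,1]*Z,Z],-1)
    return (P-t)@R   # world per pixel
E
python3 - <<'E'
from h import *
for n in ["scene","top"]:
    c=capture(n); cv2.imwrite(f"pics/{n}.png",c["image"]); P=cloud(c)
    print(n,"cam at",(-c["R"].T@c["t"]).round(3))
    for q in ["rack","rack_top","rack_mouth","rack_stop","jar_short","jar_medium","jar_tall","beaker","adaptor","petri","tubeblock"]:
        for d in spot_in(n,q)[:5]:
            u,v=d["xy"]; print(q,round(d["conf"],2),np.round(d["xy"]),P[int(v),int(u)].round(3))
print(current_clock())
E
```

```text
pics
scene cam at [ 1.171 -0.355  0.835]
rack 0.73 [418. 244.] [0.615 0.115 0.113]
rack_top 0.66 [417. 244.] [0.612 0.114 0.111]
rack_top 0.2 [286. 307.] [ 0.584 -0.141  0.034]
rack_mouth 0.62 [419. 243.] [0.616 0.114 0.12 ]
rack_stop 0.78 [419. 247.] [0.624 0.109 0.116]
jar_short 0.75 [237. 236.] [ 0.376 -0.164  0.041]
jar_short 0.63 [252. 260.] [ 0.459 -0.162  0.048]
jar_short 0.3 [285. 382.] [ 0.756 -0.214  0.087]
jar_medium 0.61 [165. 342.] [ 0.587 -0.365  0.064]
jar_medium 0.59 [132. 312.] [ 0.5   -0.4    0.064]
jar_tall 0.8 [217. 314.] [ 0.573 -0.266  0.069]
beaker 0.75 [181. 276.] [ 0.417 -0.296  0.022]
beaker 0.75 [380. 342.] [ 0.717 -0.018  0.018]
adaptor 0.93 [284. 307.] [ 0.585 -0.148  0.035]
adaptor 0.43 [418. 245.] [0.616 0.113 0.112]
petri 0.92 [379. 340.] [ 0.714 -0.019  0.017]
tubeblock 0.84 [282. 383.] [ 0.753 -0.218  0.083]
tubeblock 0.17 [418. 243.] [0.614 0.116 0.114]
top cam at [ 0.471 -0.048  1.124]
rack 0.74 [207. 222.] [0.571 0.155 0.112]
rack_top 0.78 [209. 227.] [0.559 0.153 0.114]
rack_top 0.27 [458. 218.] [ 0.57  -0.356  0.065]
rack_mouth 0.94 [211. 222.] [0.569 0.15  0.111]
rack_stop 0.83 [211. 225.] [ 0.573  0.169 -0.002]
rack_stop 0.31 [355. 221.] [ 0.572 -0.141  0.036]
jar_short 0.82 [366. 319.] [ 0.364 -0.157  0.049]
jar_short 0.75 [360. 283.] [ 0.439 -0.148  0.05 ]
jar_short 0.55 [209. 226.] [0.561 0.153 0.105]
jar_medium 0.85 [475. 261.] [ 0.478 -0.388  0.064]
jar_medium 0.69 [459. 217.] [ 0.57  -0.356  0.065]
jar_tall 0.94 [412. 226.] [ 0.553 -0.254  0.079]
beaker 0.61 [430. 280.] [ 0.439 -0.306  0.005]
adaptor 0.78 [355. 219.] [ 0.577 -0.142  0.034]
petri 0.64 [292. 160.] [ 0.712 -0.012  0.012]
tubeblock 0.77 [388. 144.] [ 0.722 -0.21   0.087]
1.2
```

View pics/scene.png

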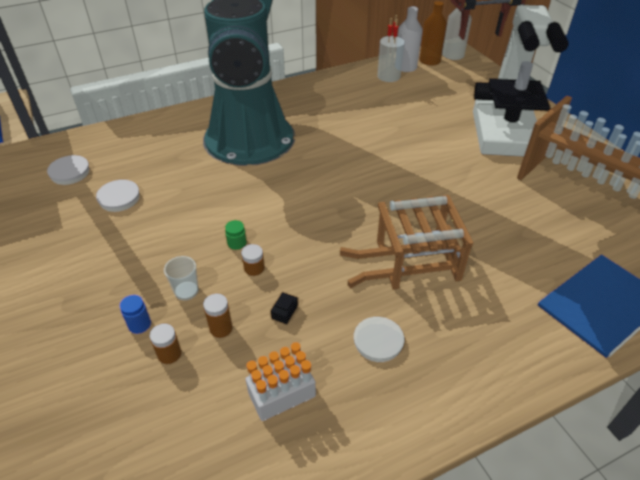

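View pics/top.png

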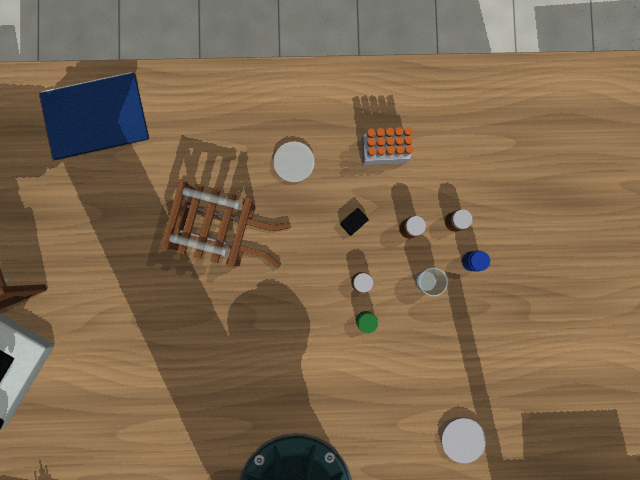

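The scene shows amber short at scene (252,260)/top (362,282), with the green look-alike at (236,235)/(367,322). Amber medium is at (165,342)/(460,219), with the blue one at (134,314)/(476,261). Amber tall is at (217,314)/(415,226). The rack's mouth faces right in the top view, with rails ending at about (285,225) and (275,262). I'll fit the rack and lids, and make the confirming crop.

```bash
cat > fit.py <<'E'
from h import *
c=capture("top"); P=cloud(c); s=capture("scene"); Q=cloud(s)
a=cv2.resize(c["image"][190:340,330:500],(510,450),interpolation=cv2.INTER_CUBIC); cv2.imwrite("pics/crop.png",a)
def sel(P,lo,hi,x0,x1,y0,y1):
    m=(P[...,2]>lo)&(P[...,2]<hi)&(P[...,0]>x0)&(P[...,0]<x1)&(P[...,1]>y0)&(P[...,1]<y1); return P[m]
for nm,xy,h in [("s",(.439,-.148),.05),("m",(.57,-.356),.064),("t",(.553,-.254),.078)]:
    for A,n in ((P,"top"),(Q,"scene")):
        p=sel(A,h-.006,h+.006,xy[0]-.035,xy[0]+.035,xy[1]-.035,xy[1]+.035)
        (cx,cy),r=cv2.minEnclosingCircle(p[:,:2].astype(np.float32)); print(nm,n,len(p),round(cx,4),round(cy,4),round(r,4),p[:,:2].mean(0).round(4),np.median(p[:,2]).round(4))
for A,n in ((P,"top"),(Q,"scene")):
    p=sel(A,.1,.121,.44,.72,.0,.32)
    print(n,len(p),np.median(p[:,2]).round(4),cv2.minAreaRect(p[:,:2].astype(np.float32)))
    # raster: height map picture in plan
    g=np.zeros((500,700,3),np.uint8)
    for x,y,z in sel(A,-.02,.16,.4,.8,-.1,.4):
        cv2.circle(g,(int((.4-y)*1400),int((.75-x)*1400)),1,(0,255,0) if .005<z<.03 else (0,0,255) if z>.09 else (255,255,0) if z>.03 else (50,50,50),-1)
    cv2.imwrite(f"pics/plan_{n}.png",g)
np.savez("cl.npz",P=P,Q=Q)
E
python3 fit.py; python3 -c "
import cv2,numpy as np
a=cv2.imread('pics/plan_top.png');b=cv2.imread('pics/plan_scene.png')
cv2.imwrite('pics/plan.png',cv2.resize(np.vstack([a,b]),(560,600*1)))"
```

```text
s top 295 0.4398 -0.1542 0.0203 [ 0.44   -0.1543] 0.0503
s scene 284 0.443 -0.1539 0.0217 [ 0.4444 -0.154 ] 0.051
m top 307 0.5665 -0.3639 0.0219 [ 0.5664 -0.3635] 0.0643
m scene 421 0.5686 -0.363 0.0218 [ 0.5706 -0.3636] 0.0647
t top 311 0.5545 -0.2634 0.0207 [ 0.5539 -0.2632] 0.0781
t scene 385 0.5558 -0.2622 0.0221 [ 0.5583 -0.2631] 0.0789
top 2508 0.1118 ((0.5671303272247314, 0.1574755311012268), (0.15064279735088348, 0.14020654559135437), 73.75340270996094)
scene 2122 0.1128 ((0.568916380405426, 0.15797606110572815), (0.15081286430358887, 0.14415280520915985), 73.42865753173828)
```

View pics/crop.png

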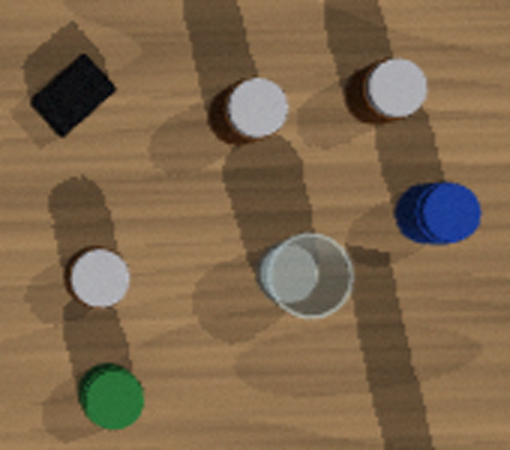

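View pics/plan_top.png

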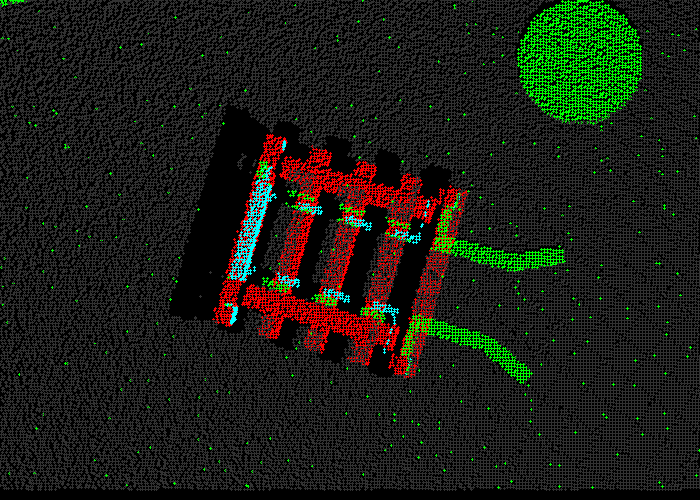

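The crop confirms white-lidded amber jars at (100,278), (257,108) and (396,88), with the green and blue ones as decoys. The plan shows the rack with the lane pointing about 73.6° from x, mouth towards -y. I'll refine this from the rails.

```bash
python3 - <<'E'
import numpy as np
from scipy.optimize import least_squares
D=np.load("cl.npz")
a=np.deg2rad(73.6); c0=np.array([.568,.1577])
d=np.array([np.cos(a),np.sin(a)]); n=np.array([-d[1],d[0]]); o=c0-.0745*d
for k in "PQ":
    p=D[k].reshape(-1,3); q=np.c_[(p[:,:2]-o)@d,(p[:,:2]-o)@n,p[:,2]]
    m=(q[:,2]>.012)&(q[:,2]<.021)
    for lo,hi in ((-.044,-.025),(-.03,-.004)):
        for s in (1,-1):
            y=q[m&(q[:,0]>lo)&(q[:,0]<hi)&(abs(q[:,1]-s*.03)<.014),1]
            if len(y)>5: print(k,lo,s,len(y),np.percentile(y,[3,50,97]).round(4))
    for s in (1,-1):
        r=q[m&(q[:,0]<-.05)&(abs(q[:,1]-s*.04)<.03)]; print("end x",np.percentile(r[:,0],[1,3]).round(4) if len(r)>5 else r)
    t=q[(q[:,2]>.105)&(q[:,2]<.117)&(abs(q[:,1])<.08)&(abs(q[:,0]-.075)<.1)]
    e=t[(t[:,0]<.02)]; print(k,"edge x by y",[(round(y,2),np.percentile(e[abs(e[:,1]-y)<.01,0],4).round(4)) for y in (-.05,-.02,.02,.05)],"y ext",np.percentile(t[:,1],[.5,99.5]).round(4),"xmax",np.percentile(t[:,0],99.5).round(4))
E
python3 - <<'E'
from h import *
print(current_clock(), current_position(), current_orientation())
c=capture("wrist"); print("wristcam",-c["R"].T@c["t"], c["R"][2])
E
```

```text
P -0.044 1 49 [0.0254 0.0309 0.0365]
P -0.044 -1 51 [-0.0347 -0.0287 -0.0231]
P -0.03 1 66 [0.0254 0.0308 0.0364]
P -0.03 -1 65 [-0.0343 -0.0288 -0.0235]
end x [-0.4111 -0.4098]
end x [-0.4767 -0.4702]
P edge x by y [(-0.05, np.float64(-0.0005)), (-0.02, np.float64(-0.0008)), (0.02, np.float64(-0.0009)), (0.05, np.float64(-0.0004))] y ext [-0.0682  0.0704] xmax 0.148
Q -0.044 1 52 [0.0219 0.0278 0.0353]
Q -0.044 -1 61 [-0.0375 -0.0327 -0.0245]
Q -0.03 1 70 [0.0222 0.0277 0.0347]
Q -0.03 -1 76 [-0.0378 -0.0318 -0.0248]
end x [-0.4046 -0.4004]
end x [-0.4382 -0.4149]
Q edge x by y [(-0.05, np.float64(0.0003)), (-0.02, np.float64(0.0005)), (0.02, np.float64(0.0003)), (0.05, np.float64(0.0006))] y ext [-0.0719  0.0699] xmax 0.1494
1.3 [0.15006358 0.58089524 0.22262854] [ 1.26055814e-01  9.92023150e-01 -4.78191956e-05  2.36600056e-06]
wristcam [0.07567257 0.60029826 0.38458826] [ 0.27284123 -0.071235   -0.95941818]
```

```bash
cat >> h.py <<'E'
from scipy.spatial.transform import Rotation as Ro
YAW=np.deg2rad(73.6); d=np.array([np.cos(YAW),np.sin(YAW),0]); n=np.array([-d[1],d[0],0]); O=np.array([.568,.1577,0])-.0745*d
def rk(x,y,z): return O+x*d+y*n+np.array([0,0,z])
def ori(yd,lean=0.,fwd=d):
    z=np.sin(lean)*fwd-np.cos(lean)*np.array([0,0,1]); y=yd/np.linalg.norm(yd)
    return Ro.from_matrix(np.c_[np.cross(y,z),y,z]).as_quat()
def best(p,yd,*a):
    "of the two half-turn equivalents, the one nearest in joint space"
    q0=np.array(current_joint_pos()); r=[]
    for s in (1,-1):
        o=ori(s*np.asarray(yd),*a); j=inverse_kinematics(p,o)
        if j is not None: r.append((np.abs(np.array(j)-q0).max(),s,o,np.array(j)))
    return min(r,key=lambda k:k[0])
LEAN=np.deg2rad(35)
def pick(xy,tip,yd,up=.13):
    p=np.array([*xy,tip]); hi=p+[0,0,up]
    move_gripper(.062); _,_,o,_=best(hi,yd); move_ptp(hi,o)
    servo_line(p,rate=.12); move_gripper(.03)
    print("gap",current_finger_gap(),"grip",current_grip_force(),"t",current_clock())
    servo_line(hi,rate=.2)
def place(tip,up=.13,x=-.075):
    p=rk(x,0,tip); hi=p+[0,0,up]
    _,_,o,_=best(hi,n); move_ptp(hi,o); servo_line(p+[0,0,.012],rate=.18); servo_line(p+[0,0,.0005],rate=.04)
    move_gripper(.062); servo_line(hi,rate=.25); print("placed t",current_clock())
def push(xe,contact=None,x0=-.15,z=.016,rate=.06):
    move_gripper(0.0)
    a=rk(x0,0,z); hi=a+[0,0,.1]
    _,_,o,_=best(hi,n,LEAN); move_ptp(hi,o); servo_line(a,rate=.2)
    hit=servo_line(rk(xe,0,z),rate=rate,contact_N=contact)
    p=np.array(current_position())-O; print("push end",hit,(p@d).round(4),current_force(),"t",current_clock())
def back(x0=-.13):
    servo_line(rk(x0,0,.02),rate=.2); servo_line(rk(x0,0,.15),rate=.25)
E
python3 - <<'E'
from h import *
for p,y,l in [((.4414,-.154,.022),[0,1,0],0),(rk(-.075,0,.022),n,0),(rk(-.15,0,.016),n,LEAN),(rk(0,0,.016),n,LEAN),((.5675,-.3635,.03),n,0),((.555,-.263,.04),n,0)]:
    try:
        b=best(np.array(p),np.array(y),l); print(b[1],b[3].round(2))
    except ValueError: print("none",p)
pick((.4414,-.154),.022,[0.,1,0])
E
```

```text
-1 [-0.48  0.47  1.99 -0.    0.68  1.09]
-1 [-0.1   0.52  1.86 -0.    0.76  0.18]
-1 [-0.68  0.65  1.91  0.7   0.97 -0.91]
-1 [-0.39  0.64  1.95  0.87  0.84 -0.8 ]
-1 [-0.67  0.66  1.51 -0.    0.97 -0.39]
-1 [-0.55  0.58  1.65 -0.    0.91 -0.27]
gap 0.04321308857083032 grip 30.001176700461656 t 6.4167
```

```bash
python3 - <<'E'
from h import *
place(.022)
c=capture("top"); cv2.imwrite("pics/p1.png",cv2.resize(c["image"][180:300,150:330],(720,480)))
push(-.015)
back()
c=capture("scene"); cv2.imwrite("pics/p2.png",cv2.resize(c["image"][180:420,220:520],(750,600)))
print(current_clock())
E
```

```text
placed t 10.5083
push end False -0.0151 [-0.15718694  0.09074567  0.44760555] t 15.5167
16.9583
```

View pics/p2.png

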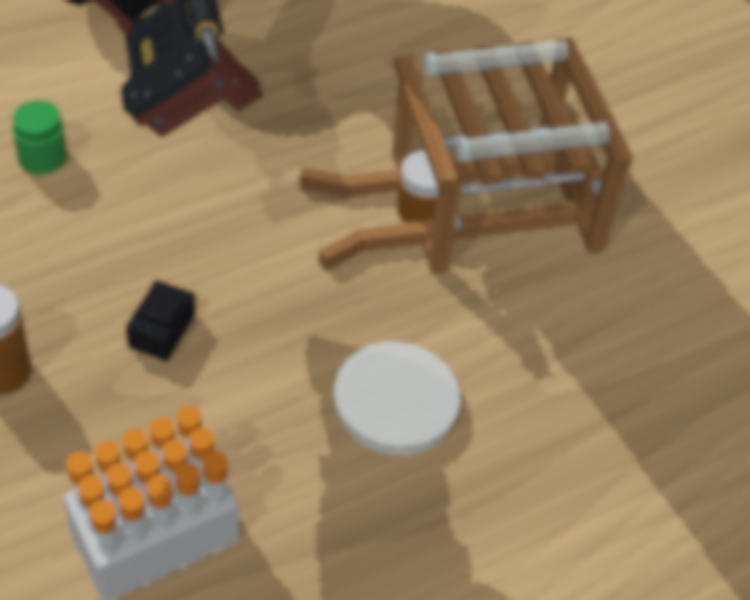

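The short jar stands upright in the lane at the entrance edge (crop (420,185)). I'll check its depth in the lane numerically, then fetch the medium jar.

```bash
cat >> h.py <<'E'
def rear(h):
    "rearmost lid point and lateral middle, rack frame (lid radius 20.5 mm)"
    c=capture("scene"); q=cloud(c).reshape(-1,3); r=np.c_[(q-O)@d,(q-O)@n,q[:,2]]
    m=(abs(r[:,2]-h+.004)<.007)&(abs(r[:,1])<.026)&(r[:,0]>-.12)&(r[:,0]<.03)
    x=r[m]; print("pts",len(x),"centre x~",(np.percentile(x[:,0],2)+.0205).round(4),"y range",np.percentile(x[:,1],[2,98]).round(4))
E
python3 - <<'E'
from h import *
rear(.05)
pick((.5675,-.3635),.030,n)
place(.030)
rear(.064)
E
```

```text
pts 178 centre x~ 0.0165 y range [-0.021  0.018]
gap 0.0434725210204694 grip 30.001132185570896 t 20.95
placed t 25.5917
pts 327 centre x~ -0.0736 y range [-0.0211  0.0172]
```

```bash
python3 - <<'E'
from h import *
push(-.015); back(); rear(.064)
pick((.555,-.263),.040,n)
place(.040)
rear(.078)
E
```

```text
push end False -0.0151 [-0.23817904 -0.60566259  0.4150201 ] t 30.6
pts 144 centre x~ 0.0163 y range [-0.0218  0.0153]
gap 0.04324249412718289 grip 30.000588811235502 t 35.6417
placed t 39.9417
pts 327 centre x~ -0.0736 y range [-0.0207  0.0176]
```

```bash
python3 - <<'E'
from h import *
push(-.02); rate=.02
print(servo_line(rk(.006,0,.016),rate=.02,contact_N=10)); p=np.array(current_position())-O; print((p@d).round(4),current_force())
back(); servo_line(rk(-.16,0,.25),rate=.2); rear(.078)
c=capture("scene"); cv2.imwrite("pics/p3.png",cv2.resize(c["image"][180:420,220:520],(750,600)))
print(current_clock())
E
```

```text
push end False -0.0201 [ 0.01485307 -1.12439556  0.1273556 ] t 44.8667
True
-0.0032 [-2.26023256 -5.17938434  3.9105656 ]
pts 39 centre x~ 0.028 y range [-0.0194  0.0171]
47.9667
```

View pics/p3.png

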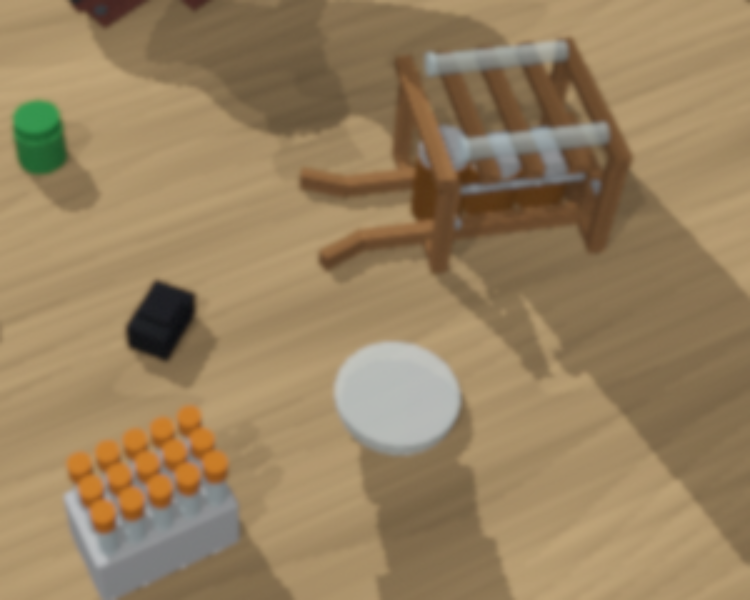

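All three jars stand upright in file under the rack (crop (435,180) to (550,150)). The push stopped on a force rise at the fully-home depth, and the bystanders in this crop (adaptor, petri dish, tube block) look unmoved. I'm handing it in.

```bash
python3 -c "
from bench import *
print(close_job(), current_clock())"
```

```text
the job is handed in; nothing more can be done
the job is handed in; nothing more can be done
```

The job is handed in at about 48 s of the 72 s allowed: the short, medium and tall jars stand upright in single file in the lane, pushed home until the force rose against the stop (each was lifted to the lane's mouth, then pushed in); no verdict was returned.

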